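Sort the paint jars by heft and shut the paint drawer

ROBOT

A 7-joint arm with a two-finger parallel gripper is mounted at the origin on the work surface. World frame = base frame: x ahead of the robot, y to its left, z up, the work surface at z = 0. Lengths are in m, angles in rad, forces in N, time in s.
With the tool pointing down it reaches from about 0.35 to 0.9 m from the base axis. Payload 8.1 kg.
Tool frame: the origin (TCP) lies at the very end of the fingers, on their centre line; the grasp point (between the pads) lies 19 mm behind it (manip.grip_depth is the distance from the TCP to the grasp point, in m); z points along the fingers, x is the direction in which the jaws open and shut, and the axes are right-handed (so a half turn about z gives the same grasp; the last joint's range is limited). The gripper opens to 85 mm and grips with 20 to 120 N. Pads are 22 mm wide; open, the fingers measure 114 mm over their backs; the gripper's body (76 mm by 85 mm) begins 54 mm behind the grasp point. The pads swing forward as they close: fully open they stand 13 mm farther back than shut.
Start: joints at [-1.306, 0.434, 0.025, 1.573, -0.012, 1.134, -0.075], TCP at [0.225, 0.583, 0.231] pointing down, gripper open.
Joint ranges: [-2.62, 2.62], [-0.44, 2.09], [-1.27, 1.32], [0.08, 2.57], [-1.32, 4.46], [0.12, 2], [-2.74, 2.74]. Speed limits (rad/s): [2.22, 2.22, 3.01, 3.01, 3.14, 3.14, 3.14].

INTERFACE

Orientations are given as a rotation vector (axis times angle).
In Python, from workcell import status, cams, ticket, manip gives the robot as it stands.
- The arm moves only by the tool servo_tool, never from a script. Its argument "deltas" is a list of rows, each a list of 4 numbers: the shift along the tool's x, y, z as a fraction of full scale, then the turn about the tool's z as a fraction of full scale. In form: [[dx, dy, dz, turn], ...]. A call has 1 to 20 rows; each row is the pose to reach, as a shift and turn from the pose commanded when the call began, along the tool's axes at that moment; what a row does not reach only later rows make up. Full scale, the value 1, is 200 mm for a shift and 90 degrees for a turn. A row lasts 1/12 s, in which the tool goes at most 41.7 mm and 7.16 degrees, less where a joint would pass 70% of its speed; a pose out of reach is approached as far as the arm can. A call with a number of a shift or a turn outside -1 to 1 is refused whole. A call with a gripper value outside its range is refused whole. "gripper" is the opening in per cent of the stroke, from 0 (shut) to 100 (fully open), set as the call begins (left out, the last holds). The fingers move at their own pace and stop on an object; "newtons" is the grip in N (left out, the last holds). Time passes only in rows, so rows that repeat a pose let the fingers close. It gives the time, the measured TCP pose, the force and the opening at its end, in the units of the state.
- status.observe(): the state, without advancing time (a new reading comes with each control period).
- cams.get_image(name): name is "side" or "top"; returns a dict with "img" (480x640x3 uint8, red, green, blue), "mtx" (3x3 intrinsics, pixels), "T" (4x4, takes a point from camera to world coordinates). Camera axes: x right, y up, looking along -z (the intrinsics and any distortion apply to the point x, -y, -z); pixel columns grow to the right and rows downward; lengths in m; the calibration is good to about 2 mm. A picture is of the moment at which its call begins. There is no depth.
- ticket.hand_in(): hands the job in, once; it reports no verdict.
The state is a dict: "time_s": time; "joint_positions": joint angles; "qvel": joint speeds; "joint_efforts": joint torques, N m; "position": TCP position; "eef_rot": TCP orientation; "ft_force": force on the tool from outside, world axes, zero at the start; "moment": the same for the moment, N m; "opening": finger opening in m.
Only numpy, scipy, OpenCV 4.12 (cv2) and the standard library are available. Lean on these libraries where they do the work, as an engineer would, in place of code of your own. Each camera call takes 0.05 s, during which the arm holds its last target.

TASK

Tidy up after the painting class: heft each closed paint jar on the table and stand those that are more than half full in the open drawer and those that are less than half full in the grey refill tray; a jar that feels about half full may go in either. All jars end upright on the drawer's or the tray's floor, and the drawer pushed fully home, past its catch, until it seats. Leave the brushes, sponge and bowls where they are.

Things in the scene. Friction and masses are not known exactly. Their poses are not given: they have to be found in the camera images.
- cabinet: low plywood drawer unit standing fixed on the table, 300 wide (y), 300 deep (x), 116 mm high, with one drawer. Origin at the bottom centre of its front face; its own +x points back into the unit, so the drawer opens towards its -x. It stands at the left or the right of the table
- drawer (a joint): drawer travel in m: 0 = fully home, grows to 0.22 as it is pulled out to the unit's -x. Starts at 0.165 to 0.20, slides with about 1 N of friction and stays where left. Over the last 20 mm a roller catch resists with up to about 8 N (most near 0.016), gives way at 0.010 and then pulls the drawer in to a solid stop at 0; let go short of that, the drawer comes back out to 0.02 or more
- drawer_handle (a point): middle of the drawer's steel bar handle, 10 mm thick, 110 mm long (along the unit's y), 78 mm above the table and 30 mm in front of the blue drawer front (front: 296 wide, 10 to 110 mm above the table, 15 mm thick). Axes as the unit's
- drawer_floor (a point): on the drawer's inner floor, 20 mm above the table, midway along the inner side of the drawer front; moves with the drawer, axes as the unit's. Inside: x 0 to 260, y -123 to 123 mm; side walls rise 35 mm above the floor, the back 45, the front 90. Only x below the drawer's joint value lies clear of the unit, open from above. Jars standing on the floor clear the unit's top board by 14 mm
- tray: grey plastic refill tray, open on top, fixed on the table, 220 (x) by 180 (y) outside, walls 5 thick and 35 mm high, without partitions; stands on the other side from the unit. Origin on the table 100 mm from the tray's middle along its own +x
- tray_floor (a point): centre of the tray's inner floor, 5 mm above the table; the inside is 210 (x) by 170 mm (y). Axes as the tray's
- jar_white: paint jar, an opaque white plastic cylinder 60 mm across and 70 mm tall, its black screw lid (white dot on top) taking up the top 17 mm; origin at the centre of its underside, z up. It starts upright on the table or is absent. Its fill cannot be seen and changes from run to run whatever the colour: empty it weighs about 50 g, half full 170 g, full 290 g
- jar_yellow: paint jar, an opaque yellow plastic cylinder 60 mm across and 70 mm tall, its black screw lid (yellow dot on top) taking up the top 17 mm; origin at the centre of its underside, z up. It starts upright on the table or is absent. Its fill cannot be seen and changes from run to run whatever the colour: empty it weighs about 50 g, half full 170 g, full 290 g
- jar_orange: paint jar, an opaque orange plastic cylinder 60 mm across and 70 mm tall, its black screw lid (orange dot on top) taking up the top 17 mm; origin at the centre of its underside, z up. It starts upright on the table or is absent. Its fill cannot be seen and changes from run to run whatever the colour: empty it weighs about 50 g, half full 170 g, full 290 g
- jar_red: paint jar, an opaque red plastic cylinder 60 mm across and 70 mm tall, its black screw lid (red dot on top) taking up the top 17 mm; origin at the centre of its underside, z up. It starts upright on the table or is absent. Its fill cannot be seen and changes from run to run whatever the colour: empty it weighs about 50 g, half full 170 g, full 290 g
- jar_violet: paint jar, an opaque violet plastic cylinder 60 mm across and 70 mm tall, its black screw lid (violet dot on top) taking up the top 17 mm; origin at the centre of its underside, z up. It starts upright on the table or is absent. Its fill cannot be seen and changes from run to run whatever the colour: empty it weighs about 50 g, half full 170 g, full 290 g
- jar_green: paint jar, an opaque green plastic cylinder 60 mm across and 70 mm tall, its black screw lid (green dot on top) taking up the top 17 mm; origin at the centre of its underside, z up. It starts upright on the table or is absent. Its fill cannot be seen and changes from run to run whatever the colour: empty it weighs about 50 g, half full 170 g, full 290 g
- brush_pot: white pot of brushes, 80 mm across, 90 mm tall, brushes to about 230 mm; bystander; origin at the centre of its underside
- brush: loose brush, 200 mm long along its x, lying on the table; bystander; origin on its underside
- sponge: yellow sponge 100 by 65 by 30 mm; bystander; origin at the centre of its underside
- bowls: stack of mixing bowls, 104 mm across, 56 mm tall; bystander; origin at the centre of its underside

How it is judged:
At the end, for the whole second after the job is handed in: The drawer is fully home (joint below 4 mm). Every jar present stands upright (within 0.15 rad) and at rest, directly on the drawer's floor if it weighs over 200 g, directly on the tray's floor if it weighs under 140 g, and on either if in between (value of joint drawer below 0.004 m and angle between each of jar_white, jar_yellow, jar_orange, jar_red, jar_violet, jar_green's own z axis and vertical below 0.15 rad and linear speed of each of jar_white, jar_yellow, jar_orange, jar_red, jar_violet, jar_green below 0.02 m/s and ((x of jar_white in the frame of drawer_floor between 0 and 0.26 m and y of jar_white in the frame of drawer_floor between -0.123 and 0.123 m and z of jar_white in the frame of drawer_floor between -0.01 and 0.012 m and contact force between jar_white and cabinet above 1.37 N) or (x of jar_white in the frame of tray_floor between -0.105 and 0.105 m and y of jar_white in the frame of tray_floor between -0.085 and 0.085 m and z of jar_white in the frame of tray_floor between -0.01 and 0.012 m and contact force between jar_white and tray below 1.97 N)) and ((x of jar_yellow in the frame of drawer_floor between 0 and 0.26 m and y of jar_yellow in the frame of drawer_floor between -0.123 and 0.123 m and z of jar_yellow in the frame of drawer_floor between -0.01 and 0.012 m and contact force between jar_yellow and cabinet above 1.37 N) or (x of jar_yellow in the frame of tray_floor between -0.105 and 0.105 m and y of jar_yellow in the frame of tray_floor between -0.085 and 0.085 m and z of jar_yellow in the frame of tray_floor between -0.01 and 0.012 m and contact force between jar_yellow and tray below 1.97 N)) and ((x of jar_orange in the frame of drawer_floor between 0 and 0.26 m and y of jar_orange in the frame of drawer_floor between -0.123 and 0.123 m and z of jar_orange in the frame of drawer_floor between -0.01 and 0.012 m and contact force between jar_orange and cabinet above 1.37 N) or (x of jar_orange in the frame of tray_floor between -0.105 and 0.105 m and y of jar_orange in the frame of tray_floor between -0.085 and 0.085 m and z of jar_orange in the frame of tray_floor between -0.01 and 0.012 m and contact force between jar_orange and tray below 1.97 N)) and ((x of jar_red in the frame of drawer_floor between 0 and 0.26 m and y of jar_red in the frame of drawer_floor between -0.123 and 0.123 m and z of jar_red in the frame of drawer_floor between -0.01 and 0.012 m and contact force between jar_red and cabinet above 1.37 N) or (x of jar_red in the frame of tray_floor between -0.105 and 0.105 m and y of jar_red in the frame of tray_floor between -0.085 and 0.085 m and z of jar_red in the frame of tray_floor between -0.01 and 0.012 m and contact force between jar_red and tray below 1.97 N)) and ((x of jar_violet in the frame of drawer_floor between 0 and 0.26 m and y of jar_violet in the frame of drawer_floor between -0.123 and 0.123 m and z of jar_violet in the frame of drawer_floor between -0.01 and 0.012 m and contact force between jar_violet and cabinet above 1.37 N) or (x of jar_violet in the frame of tray_floor between -0.105 and 0.105 m and y of jar_violet in the frame of tray_floor between -0.085 and 0.085 m and z of jar_violet in the frame of tray_floor between -0.01 and 0.012 m and contact force between jar_violet and tray below 1.97 N)) and ((x of jar_green in the frame of drawer_floor between 0 and 0.26 m and y of jar_green in the frame of drawer_floor between -0.123 and 0.123 m and z of jar_green in the frame of drawer_floor between -0.01 and 0.012 m and contact force between jar_green and cabinet above 1.37 N) or (x of jar_green in the frame of tray_floor between -0.105 and 0.105 m and y of jar_green in the frame of tray_floor between -0.085 and 0.085 m and z of jar_green in the frame of tray_floor between -0.01 and 0.012 m and contact force between jar_green and tray below 1.97 N))); the robot touches nothing.
It fails at once if a bystander (brush pot) is moved more than 30 mm (distance of brush_pot from where it was at the start of the episode above 0.03 m).
It fails at once if a bystander (brush) is moved more than 30 mm (distance of brush from where it was at the start of the episode above 0.03 m).
It fails at once if a bystander (sponge) is moved more than 30 mm (distance of sponge from where it was at the start of the episode above 0.03 m).
It fails at once if a bystander (bowls) is moved more than 30 mm (distance of bowls from where it was at the start of the episode above 0.03 m).
Of jar_white, jar_yellow, jar_orange, jar_red, jar_violet, jar_green only 4 to 6 are there at a start; the rules pass over those that are not, and their reading is None.
At some moment in a run one of jar_white, jar_yellow, jar_orange, jar_red, jar_violet, jar_green may be knocked a few centimetres aside while the robot is not near it.
It also fails if it takes over 210 s, if anything falls off the work surface, if the arm or the gripper's body presses on something with over 40 N, if the wrist force passes 120 N, or if a joint passes its speed limit or range.

## Working session

There is one attempt and no reset: what is moved stays moved. The work goes in short steps, Python scripts to look and compute and a tool call to move; the robot and the scene stay as the last step left them, time stands still between calls to the robot, and variables do not carry over. Pictures are saved under pics/ and viewed, and the job is handed in when it is done.

Besides the shell and the picture viewer there is one more tool, called by a JSON object that holds its "name" and its "arguments". servo_tool: Moves the arm, as the interface text tells. Shift numbers are shares of 200 mm and turn numbers shares of 90 degrees, none past 1 either way. Its arguments: {"type":"object","properties":{"deltas":{"type":"array"},"gripper":{"type":"number"},"newtons":{"type":"number"}},"required":["deltas"]}

```bash
mkdir -p pics; ls; python3 - <<'E'
from workcell import status,cams,ticket,manip
import cv2,numpy as np,json
print(status.observe()); print([a for a in dir(manip) if a[0]!='_'])
for n in("top","side"):
    d=cams.get_image(n); cv2.imwrite(f"pics/{n}0.png",d["img"][:,:,::-1]); print(n,d["mtx"],d["T"],d.keys())
E
```

```text
pics
{'time_s': 0.0, 'joint_positions': array([-1.30560274,  0.43523183,  0.02500665,  1.57408386, -0.01159303,
        1.13398926, -0.0751062 ]), 'qvel': array([ 0.00053565,  0.00078073, -0.00034513,  0.0006774 ,  0.00112617,
        0.00018151, -0.00130312]), 'joint_efforts': array([-3.07499313e-04, -6.70466852e+01,  1.02445319e+00, -3.16211128e+01,
        1.54121651e-02,  1.20964344e-02, -1.93336103e-05]), 'position': array([0.22461835, 0.58271263, 0.23052598]), 'eef_rot': array([ 2.58945551e+00,  1.77705800e+00, -1.87343949e-03]), 'ft_force': array([-0.4007949 , -0.24170515,  0.16391527]), 'moment': array([ 0.02876815, -0.04712999, -0.00410887]), 'opening': 0.08539836404659881}
['Unreachable', 'grip_depth']
top [[482.72102764   0.         321.80575798]
 [  0.         482.72102764 237.96812736]
 [  0.           0.           1.        ]] [[-2.84884974e-03  9.91855543e-01 -1.27336033e-01  3.98846565e-01]
 [-9.99504018e-01  1.16933202e-03  3.14698448e-02  1.56049492e-02]
 [ 3.13624381e-02  1.27362530e-01  9.91360269e-01  1.26960473e+00]
 [ 0.00000000e+00  0.00000000e+00  0.00000000e+00  1.00000000e+00]] dict_keys(['img', 'mtx', 'T'])
side [[487.88623263   0.         319.15679298]
 [  0.         487.88623263 238.26602658]
 [  0.           0.           1.        ]] [[ 0.93912323  0.22062536 -0.26338566  0.25749896]
 [-0.34331371  0.63277979 -0.69406443 -0.76596696]
 [ 0.01353691  0.74223594  0.67000191  0.83080837]
 [ 0.          0.          0.          1.        ]] dict_keys(['img', 'mtx', 'T'])
```

View pics/top0.png

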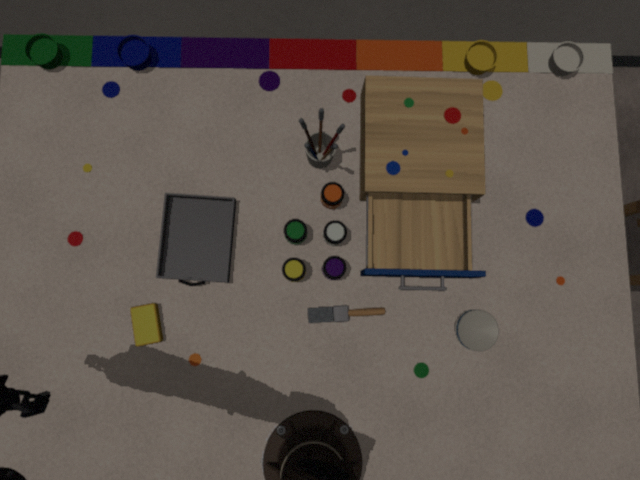

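View pics/side0.png

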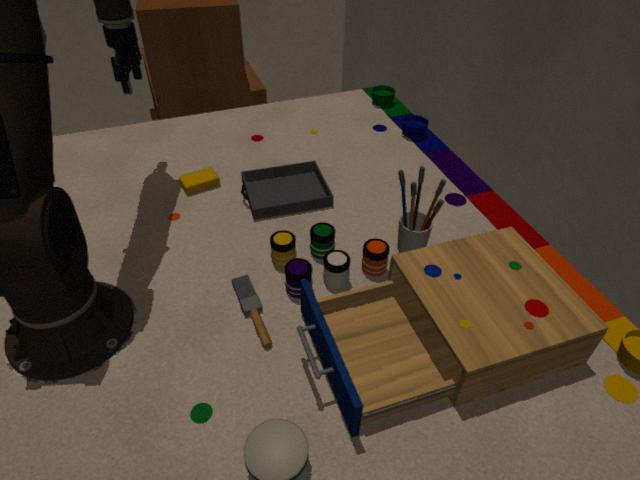

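The images show five jars (no red one) in the top view: orange (333,194), green (296,231), white (335,232), yellow (293,269) and violet (334,268). The tray is on the left around (198,238). The drawer is on the right, with its front at row 272.

```bash
cat > h.py <<'E'
from workcell import status,cams,ticket,manip
import cv2,numpy as np
from scipy.spatial.transform import Rotation as R
def ray(d,u,v,z):
    K,T=d["mtx"],np.array(d["T"])
    p=np.array([(u-K[0,2])/K[0,0],-(v-K[1,2])/K[1,1],-1.])
    w=T[:3,:3]@p; o=T[:3,3]; return o+w*(z-o[2])/w[2]
def proj(d,P):
    T=np.array(d["T"]);p=T[:3,:3].T@(np.array(P)-T[:3,3]); K=d["mtx"]
    return K[0,0]*p[0]/-p[2]+K[0,2], -K[1,1]*p[1]/-p[2]+K[1,2]
def snap(n,f,crop=None,s=1):
    d=cams.get_image(n); im=d["img"][:,:,::-1].copy()
    if crop: 
        a,b,c,e=crop; im=im[c:e,a:b]
    im=cv2.convertScaleAbs(im,alpha=1.8)
    if s!=1: im=cv2.resize(im,None,fx=s,fy=s,interpolation=cv2.INTER_CUBIC)
    cv2.imwrite("pics/"+f,im); return d
def st():
    s=status.observe(); r=R.from_rotvec(s["eef_rot"]).as_matrix()
    print("t",round(s["time_s"],2),"p",s["position"].round(4),"x",r[:,0].round(3),"y",r[:,1].round(3),"z",r[:,2].round(3),"F",s["ft_force"].round(2),"op",round(s["opening"],4)); return s,r
def go(x,y,z,jawdir=None):
    """delta in tool units to TCP xyz"""
    s,r=st(); d=r.T@(np.array([x,y,z])-s["position"])/0.2
    t=0
    if jawdir is not None:
        j=np.deg2rad(jawdir); v=r.T@np.array([np.cos(j),np.sin(j),0]); t=np.arctan2(v[1],v[0]); 
        t=(t+np.pi/2)%np.pi-np.pi/2
    print("delta",d.round(4),"turn",round(t/(np.pi/2),4)); return d
E
python3 - <<'E'
from h import *
d=snap("top","top1.png",(140,500,60,380),2)
for n,u,v in [("orange",333,194),("green",296,231),("white",335,232),("yellow",293,269),("violet",334,268)]:
    print(n,ray(d,u,v,.07).round(3))
for n,u,v in [("drawL",363,272),("drawR",484,271)]: print(n,ray(d,u,v,.11).round(3))
for n,u,v in [("hL",402,287),("hR",444,286)]: print(n,ray(d,u,v,.078).round(3))
for n,u,v in [("cabFL",364,193),("cabFR",484,193),("cabBL",366,79),("cabBR",482,80)]: print(n,ray(d,u,v,.116).round(3))
for n,u,v in [("tTL",166,194),("tTR",237,199),("tBR",231,283),("tBL",157,277)]: print(n,ray(d,u,v,.035).round(3))
E
```

```text
orange [ 0.665 -0.051  0.07 ]
green [0.57  0.042 0.07 ]
white [ 0.568 -0.056  0.07 ]
yellow [0.475 0.049 0.07 ]
violet [ 0.478 -0.053  0.07 ]
drawL [ 0.465 -0.12   0.11 ]
drawR [ 0.467 -0.415  0.11 ]
hL [ 0.43  -0.22   0.078]
hR [ 0.432 -0.325  0.078]
cabFL [ 0.658 -0.125  0.116]
cabFR [ 0.659 -0.422  0.116]
cabBL [ 0.952 -0.134  0.116]
cabBR [ 0.953 -0.43   0.116]
tTL [0.671 0.379 0.035]
tTR [0.659 0.196 0.035]
tBR [0.442 0.207 0.035]
tBL [0.458 0.393 0.035]
```

View pics/top1.png

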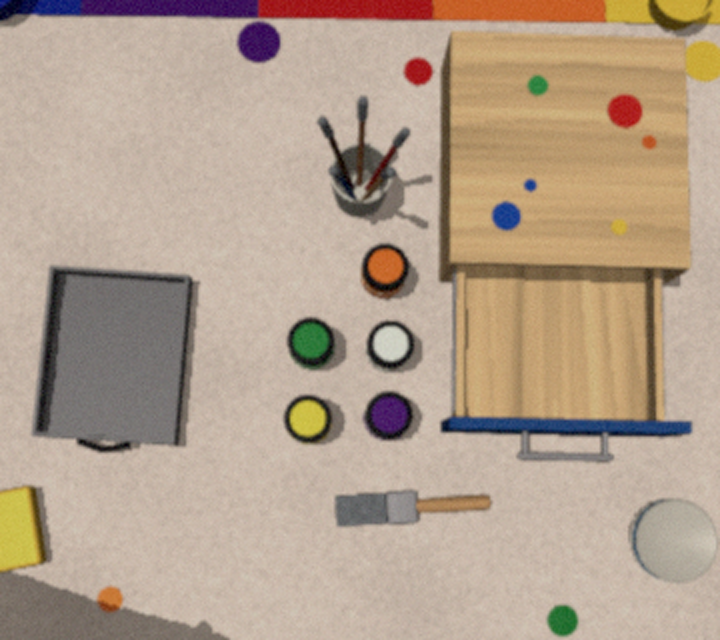

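```bash
python3 -c "
from h import *
go(.475,.049,.2,45)"
```

```text
t 0.15 p [0.2247 0.5828 0.2307] x [ 0.36   0.933 -0.001] y [ 0.933 -0.36   0.   ] z [-0.    -0.001 -1.   ] F [0.84 0.72 0.55] op 0.0854
delta [-2.0401  2.1279  0.1563] turn 0.2658
```

{"name": "servo_tool", "arguments": {"deltas": [[-0.15,0.15,0.01,0],[-0.3,0.3,0.02,0],[-0.45,0.45,0.03,0],[-0.6,0.62,0.04,0],[-0.75,0.78,0.05,0],[-0.9,0.93,0.06,0],[-1,1,0.08,0],[-1,1,0.08,0]], "gripper": 100, "newtons": 30}}

```text
time_s: 0.82
position: [0.3417, 0.3172, 0.2146]
eef_rot: [2.595, 1.765, -0.004]
ft_force: [-0.8, -0.9, -0.4]
opening: 0.0853
```

{"name": "servo_tool", "arguments": {"deltas": [[-0.15,0.16,0.01,0],[-0.3,0.32,0.02,0],[-0.45,0.48,0.03,0],[-0.6,0.64,0.04,0],[-0.75,0.8,0.05,0],[-0.9,0.95,0.06,0],[-1,1,0.08,0],[-1,1,0.08,0]]}}

```text
time_s: 1.48
position: [0.4551, 0.0589, 0.1989]
eef_rot: [2.596, 1.765, -0.002]
ft_force: [-0.3, 0.2, 0.5]
opening: 0.0852
```

```bash
python3 -c "
from h import *
d=snap('top','t2.png')
go(.475,.049,.2,45)"
```

```text
t 1.53 p [0.4545 0.0624 0.199 ] x [ 0.366  0.931 -0.001] y [ 0.931 -0.366 -0.   ] z [-0.001 -0.001 -1.   ] F [ 0.43  0.48 -0.42] op 0.0857
delta [-0.0248  0.1201 -0.0051] turn 0.2615
```

View pics/t2.png

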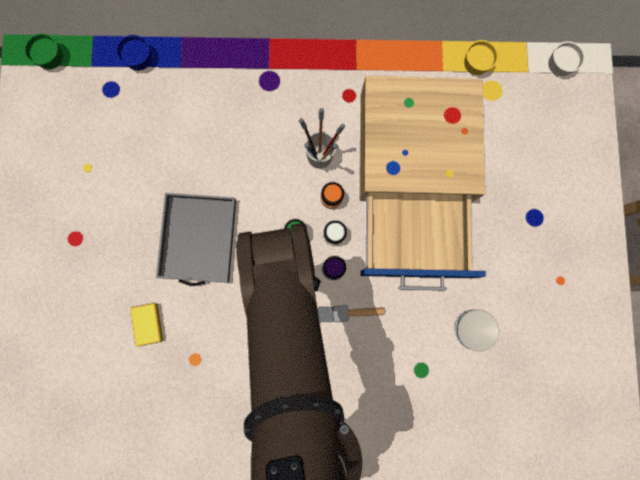

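{"name": "servo_tool", "arguments": {"deltas": [[-0.025,0.12,0,0.08],[-0.025,0.12,0,0.16],[-0.025,0.12,0.1,0.24],[-0.025,0.12,0.25,0.26],[-0.025,0.12,0.45,0.26],[-0.025,0.12,0.45,0.26],[-0.025,0.12,0.45,0.26]]}}

```text
time_s: 2.12
position: [0.4731, 0.0535, 0.1084]
eef_rot: [-2.895, -1.217, 0.007]
ft_force: [0.2, 0.6, 1.1]
opening: 0.0852
```

```bash
python3 -c "
from h import *
d=snap('side','t3.png')
go(.475,.049,.025,45)"
```

```text
t 2.17 p [0.4746 0.0535 0.1099] x [ 0.7    0.714 -0.001] y [ 0.714 -0.7   -0.001] z [-0.001 -0.    -1.   ] F [-0.33  0.73  0.59] op 0.0853
delta [-0.0142  0.0175  0.4247] turn 0.0065
```

View pics/t3.png

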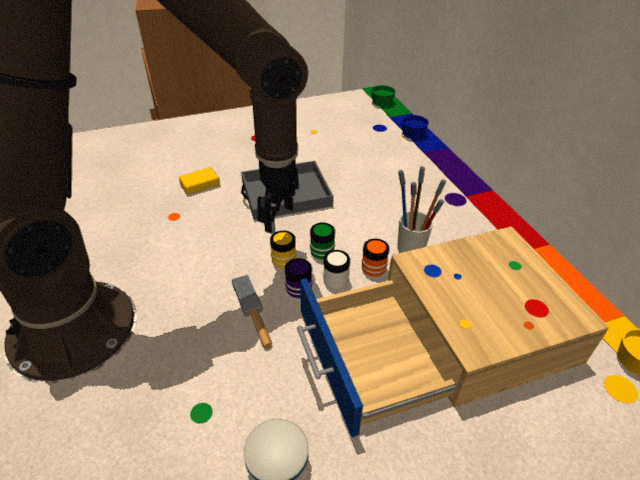

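```bash
cat >> h.py <<'E'
def weigh(n=16):
    f=[]
    for i in range(n):
        cams.get_image("top"); f.append(status.observe()["ft_force"])
    f=np.array(f); print("F",f.mean(0).round(3),"sd",f.std(0).round(2)); return f
E
python3 -c "
from h import *
weigh()
d=cams.get_image('side')
print(ray(d,283,239,.07))
go(.475,.049,.025,45)"
```

```text
F [ 0.044  0.143 -0.137] sd [0.53 0.39 0.34]
[0.47648176 0.0474017  0.07      ]
t 3.02 p [0.4747 0.0528 0.1092] x [ 0.701  0.713 -0.   ] y [ 0.713 -0.701 -0.   ] z [-0. -0. -1.] F [ 0.55  0.82 -0.38] op 0.0854
delta [-0.0123  0.0143  0.4212] turn 0.0057
```

{"name": "servo_tool", "arguments": {"deltas": [[-0.015,0.018,0.1,0],[-0.015,0.018,0.22,0],[-0.015,0.018,0.34,0],[-0.015,0.018,0.42,0],[-0.015,0.018,0.42,0],[-0.015,0.018,0.42,0]]}}

```text
time_s: 3.52
position: [0.4747, 0.0479, 0.0249]
eef_rot: [-2.897, -1.215, 0.003]
ft_force: [0.2, -0.4, 0.5]
opening: 0.0855
```

{"name": "servo_tool", "arguments": {"deltas": [[0,0,0,0],[0,0,0,0],[0,0,0,0],[0,0,0,0],[0,0,0,0],[0,0,0,0],[0,0,0,0],[0,0,0,0]], "gripper": 0, "newtons": 30}}

```text
time_s: 4.18
position: [0.4761, 0.0483, 0.0266]
eef_rot: [2.897, 1.215, 0.003]
ft_force: [-1.3, -0.4, 7.1]
opening: 0.0595
```

{"name": "servo_tool", "arguments": {"deltas": [[0,0,-0.1,0],[0,0,-0.25,0],[0,0,-0.4,0],[0,0,-0.5,0],[0,0,-0.5,0],[0,0,-0.5,0]]}}

```text
time_s: 4.68
position: [0.476, 0.0486, 0.1266]
eef_rot: [-2.897, -1.216, -0.005]
ft_force: [-0.5, 0.1, -3.0]
opening: 0.0592
```

```bash
python3 -c "
from h import *
st()
weigh(20)
d=snap('side','t4.png')
"
```

```text
t 4.68 p [0.476  0.0486 0.1266] x [0.7   0.714 0.003] y [ 0.714 -0.7    0.001] z [ 0.003  0.001 -1.   ] F [-0.54  0.11 -3.02] op 0.0592
F [-0.192 -0.181 -2.011] sd [0.35 0.34 0.47]
```

View pics/t4.png

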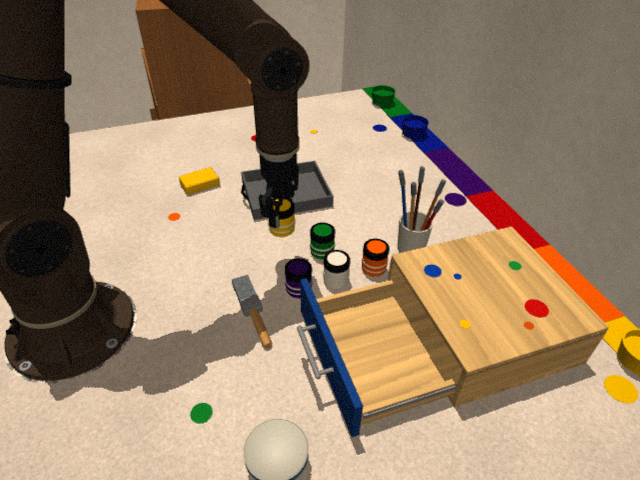

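```bash
python3 -c "
from h import *
d=cams.get_image('top')
# cabinet yaw: edges via pixel subsamples of blue front
im=cv2.cvtColor(d['img'],cv2.COLOR_RGB2HSV)
m=cv2.inRange(im,(100,120,40),(125,255,255)); m[:262]=0;m[282:]=0;m[:,:355]=0;m[:,495:]=0
pts=cv2.findNonZero(m)[:,0]
for c in (370,395,425,455,480):
    v=pts[abs(pts[:,0]-c)<=3][:,1]; print(c,v.min(),v.max(),v.mean().round(2),[ray(d,c,q,.11)[:2].round(4) for q in (v.min(),v.max())])
g=[.565,-.343,.2]
go(*g,0)"
```

```text
370 269 274 271.5 [array([ 0.4725, -0.1372]), array([ 0.4605, -0.1371])]
395 270 274 272.0 [array([ 0.47  , -0.1978]), array([ 0.4604, -0.1976])]
425 270 275 272.5 [array([ 0.47  , -0.2707]), array([ 0.4579, -0.2704])]
455 271 276 273.44 [array([ 0.4675, -0.3439]), array([ 0.4554, -0.3434])]
480 271 276 273.5 [array([ 0.4674, -0.4051]), array([ 0.4553, -0.4046])]
t 5.78 p [0.4752 0.0482 0.1253] x [0.701 0.714 0.   ] y [ 0.714 -0.701  0.   ] z [ 0.  0. -1.] F [-0.28 -0.07 -1.68] op 0.0591
delta [-1.081   1.6907 -0.3734] turn 0.5058
```

{"name": "servo_tool", "arguments": {"deltas": [[0,0,-0.2,0],[-0.05,0.08,-0.37,0],[-0.15,0.23,-0.37,0.07],[-0.25,0.38,-0.37,0.14],[-0.35,0.53,-0.37,0.21],[-0.45,0.7,-0.37,0.28],[-0.55,0.86,-0.37,0.35],[-0.64,1,-0.37,0.42],[-0.64,1,-0.37,0.49],[-0.64,1,-0.37,0.52],[-0.64,1,-0.37,0.52]]}}

```text
time_s: 6.7
position: [0.528, -0.1839, 0.199]
eef_rot: [3.141, -0.041, -0.001]
ft_force: [0.1, 0.4, -1.8]
opening: 0.0595
```

```bash
python3 -c "
from h import *
go(.565,-.343,.2,-1.3)"
```

```text
t 6.7 p [ 0.528  -0.1839  0.199 ] x [ 1.    -0.026 -0.001] y [-0.026 -1.     0.   ] z [-0.001 -0.    -1.   ] F [ 0.06  0.36 -1.77] op 0.0595
delta [ 0.2054  0.7903 -0.0051] turn -0.002
```

{"name": "servo_tool", "arguments": {"deltas": [[0.05,0.2,0,0],[0.1,0.4,0,0],[0.15,0.6,0,0],[0.205,0.79,0,0],[0.205,0.79,0.05,0],[0.205,0.79,0.2,0],[0.205,0.79,0.38,0],[0.205,0.79,0.5,0],[0.205,0.79,0.5,0],[0.205,0.79,0.5,0]]}}

```text
time_s: 7.53
position: [0.5652, -0.3412, 0.0985]
eef_rot: [-3.14, 0.032, 0.004]
ft_force: [0.1, -1.5, -1.1]
opening: 0.0594
```

```bash
python3 -c "
from h import *
weigh(6)
go(.565,-.343,.047,-1.3)
d=snap('side','t5.png',(240,560,200,440),2)"
```

```text
F [ 0.152 -0.219 -1.484] sd [0.67 0.31 0.53]
t 7.83 p [ 0.5666 -0.3426  0.1011] x [ 1.    -0.022  0.003] y [-0.022 -1.     0.001] z [ 0.003 -0.001 -1.   ] F [-1.16  0.32 -2.14] op 0.0592
delta [-0.0084  0.0018  0.2703] turn 0.0005
```

View pics/t5.png

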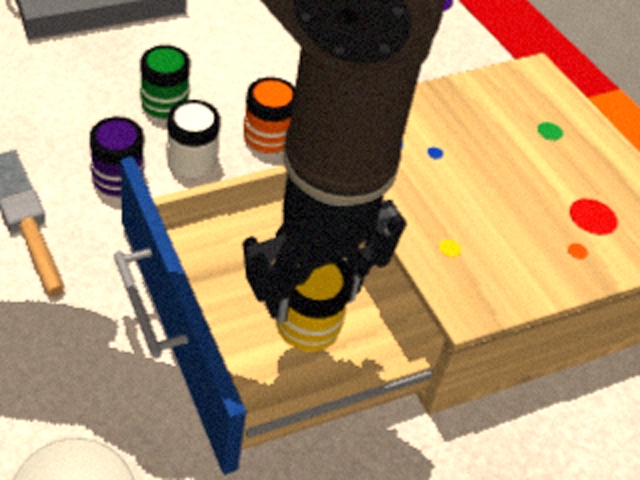

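{"name": "servo_tool", "arguments": {"deltas": [[-0.005,0,0.08,0],[-0.005,0,0.16,0],[-0.005,0,0.22,0],[-0.005,0,0.25,0],[-0.005,0,0.27,0],[-0.005,0,0.27,0],[-0.005,0,0.27,0]]}}

```text
time_s: 8.47
position: [0.566, -0.3421, 0.0465]
eef_rot: [3.141, -0.034, 0.004]
ft_force: [1.7, 2.8, 4.1]
opening: 0.0591
```

{"name": "servo_tool", "arguments": {"deltas": [[0,0,0,0],[0,0,0,0],[0,0,0,0],[0,0,0,0],[0,0,0,0],[0,0,0,0]], "gripper": 90}}

```text
time_s: 8.97
position: [0.5646, -0.3422, 0.0452]
eef_rot: [-3.141, 0.035, 0.0]
ft_force: [-0.4, 0.3, -0.3]
opening: 0.0768
```

{"name": "servo_tool", "arguments": {"deltas": [[0,0,-0.1,0],[0,0,-0.25,0],[0,0,-0.4,0],[0,0,-0.6,0],[0,0,-0.77,0],[0,0,-0.77,0],[0,0,-0.77,0]]}}

```text
time_s: 9.55
position: [0.5657, -0.3431, 0.2017]
eef_rot: [3.139, -0.035, 0.007]
ft_force: [0.3, -0.5, -1.0]
opening: 0.0769
```

```bash
python3 -c "
from h import *
d=snap('side','t6.png',(240,560,200,440),2)
d=snap('top','t6b.png')
weigh(14)
go(.478,-.053,.2,45)"
```

```text
F [ 0.043 -0.152 -0.06 ] sd [0.33 0.58 0.46]
t 10.35 p [ 0.5647 -0.3422  0.1993] x [ 1.    -0.022  0.   ] y [-0.022 -1.    -0.   ] z [ 0.  0. -1.] F [ 0.45 -0.05  0.3 ] op 0.0769
delta [-0.4656 -1.4358 -0.0033] turn -0.5142
```

View pics/t6.png

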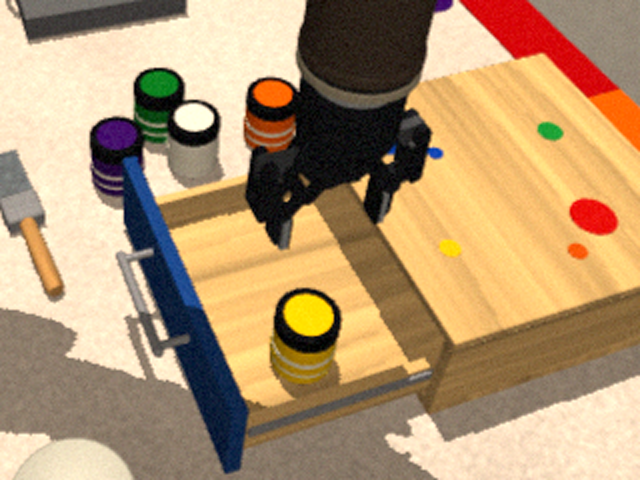

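View pics/t6b.png

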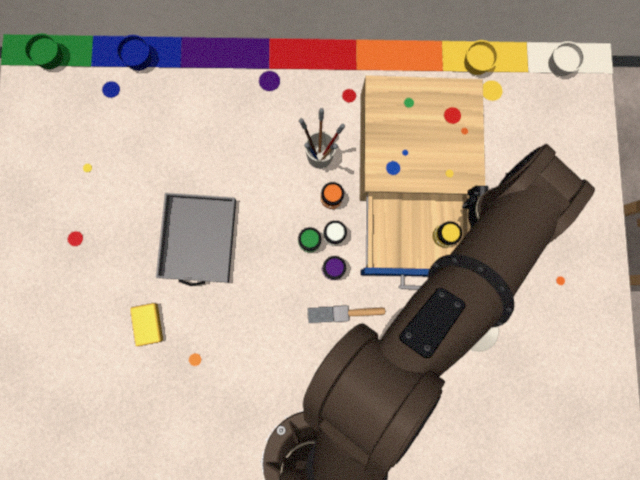

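The side view shows the yellow jar upright in the drawer at about (305,335). In the top view, green has been knocked to (310,239), beside white. Violet is next, with the jaws turned away from green.

{"name": "servo_tool", "arguments": {"deltas": [[-0.06,-0.18,0,0],[-0.12,-0.36,0,0.07],[-0.18,-0.54,0,0.14],[-0.24,-0.72,0,0.21],[-0.3,-0.9,0,0.28],[-0.33,-1,0,0.35],[-0.33,-1,0,0.42],[-0.33,-1,0,0.486],[-0.33,-1,0,0.486]], "gripper": 100}}

```text
time_s: 11.1
position: [0.5033, -0.1399, 0.1994]
eef_rot: [-2.9, 1.207, -0.0]
ft_force: [-0.2, -0.6, -0.4]
opening: 0.0852
```

```bash
python3 -c "
from h import *
d=cams.get_image('side')
im=cv2.cvtColor(d['img'],cv2.COLOR_RGB2HSV)
cv2.imwrite('pics/t7.png',cv2.resize(cv2.convertScaleAbs(d['img'][200:320,220:420,::-1],alpha=1.8),None,fx=4,fy=4))
go(.478,-.053,.11,-45)"
```

```text
t 11.15 p [ 0.5033 -0.1405  0.1994] x [ 0.708 -0.706  0.   ] y [-0.706 -0.708  0.   ] z [ 0. -0. -1.] F [0.43 0.12 0.42] op 0.0857
delta [-0.3985 -0.2206  0.447 ] turn 0.0012
```

View pics/t7.png

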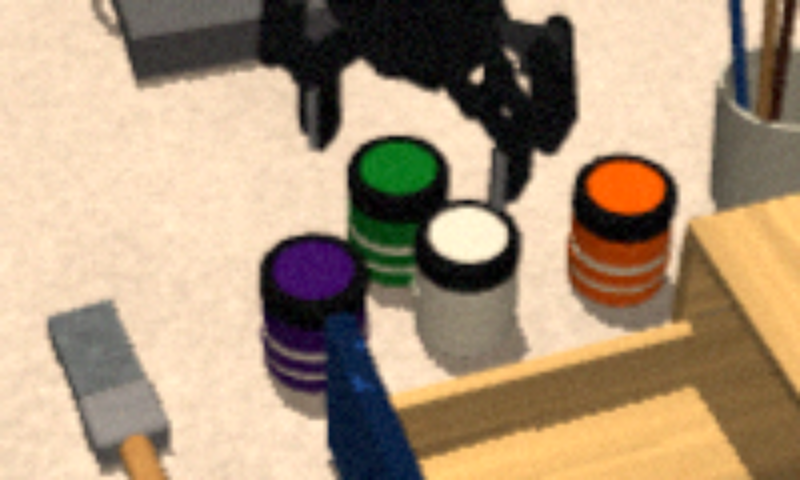

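```bash
python3 -c "
from h import *
d=cams.get_image('side')
for n,u,v in (('v',298.5,267.8),('g',319.7,241.7),('w',336.7,258.2),('o',376.7,247)): print(n,ray(d,u,v,.07).round(4))
d=cams.get_image('top'); print('g top',ray(d,310,239,.07))"
```

```text
v [ 0.4811 -0.0532  0.07  ]
g [0.5537 0.0106 0.07  ]
w [ 0.5707 -0.053   0.07  ]
o [ 0.6707 -0.0492  0.07  ]
g top [0.55029069 0.00710982 0.07      ]
```

{"name": "servo_tool", "arguments": {"deltas": [[-0.15,-0.08,0,0],[-0.28,-0.16,0,0],[-0.4,-0.22,0,0],[-0.4,-0.22,0.15,0],[-0.4,-0.22,0.35,0],[-0.4,-0.22,0.45,0],[-0.4,-0.22,0.45,0],[-0.4,-0.22,0.45,0]]}}

```text
time_s: 11.92
position: [0.4773, -0.0539, 0.1092]
eef_rot: [2.901, -1.202, -0.002]
ft_force: [0.4, 0.0, 1.4]
opening: 0.0857
```

```bash
python3 -c "
from h import *
go(.478,-.053,.025,-45)"
```

```text
t 11.92 p [ 0.4773 -0.0539  0.1092] x [ 0.707 -0.707 -0.001] y [-0.707 -0.707  0.002] z [-0.002 -0.001 -1.   ] F [0.4  0.04 1.44] op 0.0857
delta [-2.000e-04 -6.400e-03  4.208e-01] turn -0.0001
```

{"name": "servo_tool", "arguments": {"deltas": [[0.005,-0.01,0.1,0],[0.005,-0.01,0.22,0],[0.005,-0.01,0.34,0],[0.005,-0.01,0.42,0],[0.005,-0.01,0.42,0],[0.005,-0.01,0.42,0]]}}

```text
time_s: 12.42
position: [0.4808, -0.053, 0.0265]
eef_rot: [-2.902, 1.203, -0.002]
ft_force: [-0.0, -0.3, -0.1]
opening: 0.0859
```

{"name": "servo_tool", "arguments": {"deltas": [[0,0,0,0],[0,0,0,0],[0,0,0,0],[0,0,0,0],[0,0,0,0],[0,0,0,0],[0,0,0,0],[0,0,0,0]], "gripper": 0, "newtons": 30}}

```text
time_s: 13.08
position: [0.4812, -0.0524, 0.0269]
eef_rot: [-2.901, 1.202, -0.004]
ft_force: [-1.7, 0.4, 10.4]
opening: 0.0596
```

{"name": "servo_tool", "arguments": {"deltas": [[0,0,-0.1,0],[0,0,-0.25,0],[0,0,-0.45,0],[0,0,-0.65,0],[0,0,-0.87,0],[0,0,-0.87,0],[0,0,-0.87,0]]}}

```text
time_s: 13.67
position: [0.4814, -0.0522, 0.202]
eef_rot: [-2.899, 1.2, -0.007]
ft_force: [-0.2, 0.3, -2.5]
opening: 0.0592
```

```bash
python3 -c "
from h import *
st()
weigh(3)
weigh(24)
"
```

```text
t 13.67 p [ 0.4814 -0.0522  0.202 ] x [ 0.707 -0.707  0.003] y [-0.707 -0.707 -0.005] z [ 0.006  0.002 -1.   ] F [-0.23  0.31 -2.5 ] op 0.0592
F [ 0.162  0.653 -2.048] sd [0.25 0.26 0.42]
F [ 0.206 -0.08  -1.923] sd [0.45 0.53 0.45]
```

```bash
python3 -c "
from h import *
go(.566,-.268,.2,-1.3)"
```

```text
t 15.02 p [ 0.4799 -0.0523  0.1993] x [ 0.707 -0.707  0.   ] y [-0.707 -0.707 -0.   ] z [ 0.  0. -1.] F [ 0.34 -0.37 -1.96] op 0.0593
delta [ 1.0672  0.4577 -0.0034] turn -0.4858
```

{"name": "servo_tool", "arguments": {"deltas": [[0.15,0.06,0,0],[0.32,0.14,0,-0.07],[0.5,0.21,0,-0.14],[0.67,0.29,0,-0.21],[0.84,0.36,0,-0.28],[1,0.44,0,-0.35],[1,0.458,0,-0.42],[1,0.458,0,-0.486],[1,0.458,0,-0.486]]}}

```text
time_s: 15.77
position: [0.556, -0.2599, 0.199]
eef_rot: [3.141, -0.031, -0.001]
ft_force: [0.3, 0.6, -1.7]
opening: 0.0596
```

```bash
python3 -c "
from h import *
go(.566,-.266,.047,-1.3)"
```

```text
t 15.77 p [ 0.556  -0.2599  0.199 ] x [ 1.   -0.02 -0.  ] y [-0.02 -1.    0.  ] z [-0. -0. -1.] F [ 0.35  0.57 -1.71] op 0.0596
delta [0.0511 0.0294 0.7602] turn 0.002
```

{"name": "servo_tool", "arguments": {"deltas": [[0.05,0.03,0.1,0],[0.05,0.03,0.25,0],[0.05,0.03,0.42,0],[0.05,0.03,0.55,0],[0.05,0.03,0.65,0],[0.05,0.03,0.71,0],[0.05,0.03,0.75,0],[0.05,0.03,0.76,0],[0.05,0.03,0.76,0]]}}

```text
time_s: 16.52
position: [0.5668, -0.2647, 0.0478]
eef_rot: [3.141, -0.036, 0.001]
ft_force: [-0.5, 0.1, -1.9]
opening: 0.0594
```

{"name": "servo_tool", "arguments": {"deltas": [[0,0,0,0],[0,0,0,0],[0,0,0,0],[0,0,0,0],[0,0,0,0],[0,0,0,0]], "gripper": 90}}

```text
time_s: 17.02
position: [0.5664, -0.2648, 0.0475]
eef_rot: [3.141, -0.035, 0.001]
ft_force: [-0.2, 0.1, 0.1]
opening: 0.0771
```

{"name": "servo_tool", "arguments": {"deltas": [[0,0,-0.1,0],[0,0,-0.25,0],[0,0,-0.4,0],[0,0,-0.6,0],[0,0,-0.77,0],[0,0,-0.77,0],[0,0,-0.77,0]]}}

```text
time_s: 17.6
position: [0.5674, -0.2655, 0.2038]
eef_rot: [3.14, -0.035, 0.007]
ft_force: [0.3, -1.0, -0.6]
opening: 0.0766
```

```bash
python3 -c "
from h import *
d=snap('side','t8.png',(240,560,200,440),2)
d=snap('top','t8b.png',(200,500,60,300),2)
weigh(14)
go(.57,-.056,.2,-90)"
```

```text
F [-0.042 -0.077  0.178] sd [0.34 0.45 0.51]
t 18.4 p [ 0.5663 -0.2648  0.2013] x [ 1.    -0.022  0.   ] y [-0.022 -1.    -0.   ] z [ 0.  0. -1.] F [ 0.34 -0.02  1.02] op 0.0767
delta [-0.0049 -1.0441  0.0065] turn 0.9858
```

View pics/t8.png

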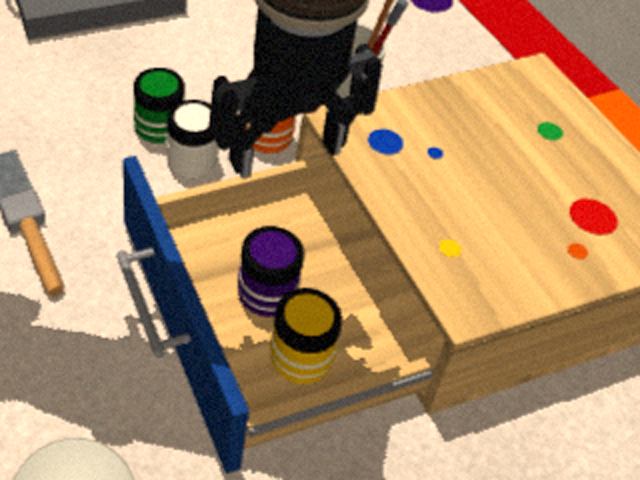

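View pics/t8b.png

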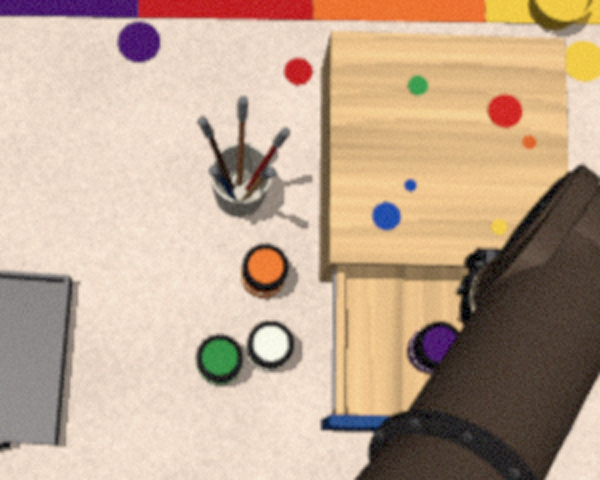

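```bash
python3 -c "
from h import *
go(.552,.009,.2,16)"
```

```text
t 18.4 p [ 0.5663 -0.2648  0.2013] x [ 1.    -0.022  0.   ] y [-0.022 -1.    -0.   ] z [ 0.  0. -1.] F [ 0.34 -0.02  1.02] op 0.0767
delta [-0.1021 -1.367   0.0065] turn -0.192
```

{"name": "servo_tool", "arguments": {"deltas": [[-0.01,-0.15,0,0],[-0.03,-0.35,0,0],[-0.05,-0.55,0,-0.07],[-0.07,-0.75,0,-0.14],[-0.1,-0.95,0,-0.192],[-0.1,-1,0,-0.192],[-0.1,-1,0,-0.192]], "gripper": 100}}

```text
time_s: 18.98
position: [0.5509, -0.0596, 0.2012]
eef_rot: [-3.107, -0.447, -0.0]
ft_force: [0.9, -0.3, -0.8]
opening: 0.0856
```

```bash
python3 -c "
from h import *
go(.552,.009,.11,16)"
```

```text
t 18.98 p [ 0.5509 -0.0596  0.2012] x [0.959 0.282 0.   ] y [ 0.282 -0.959 -0.002] z [-0.     0.002 -1.   ] F [ 0.88 -0.26 -0.81] op 0.0856
delta [ 0.1018 -0.3266  0.457 ] turn 0.0042
```

{"name": "servo_tool", "arguments": {"deltas": [[0.05,-0.16,0,0],[0.1,-0.33,0,0],[0.1,-0.33,0.15,0],[0.1,-0.33,0.33,0],[0.1,-0.33,0.45,0],[0.1,-0.33,0.45,0],[0.1,-0.33,0.45,0]]}}

```text
time_s: 19.57
position: [0.5514, 0.003, 0.1109]
eef_rot: [3.111, 0.433, -0.004]
ft_force: [-0.7, -0.6, 0.1]
opening: 0.0856
```

```bash
python3 -c "
from h import *
cams.get_image('top')
go(.552,.009,.025,16)
snap('side','t9.png',(240,480,180,340),3)"
```

```text
t 19.62 p [0.5525 0.0032 0.1122] x [0.962 0.274 0.   ] y [ 0.274 -0.962  0.001] z [ 0.001 -0.001 -1.   ] F [ 0.03  0.66 -0.16] op 0.0854
delta [ 0.0056 -0.029   0.4361] turn -0.0014
```

View pics/t9.png

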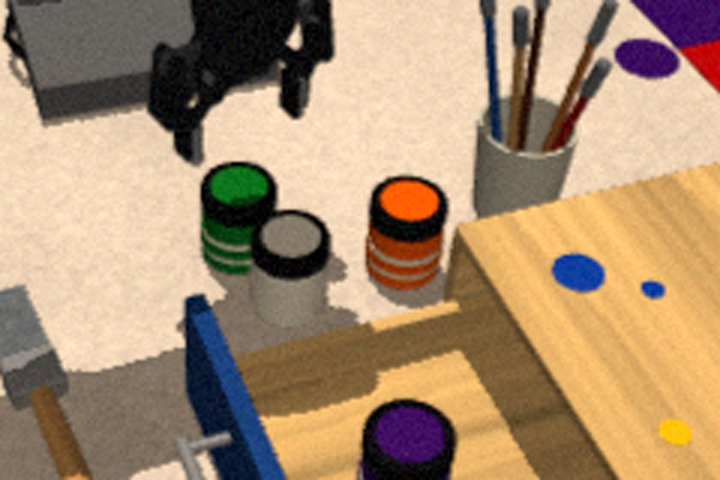

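{"name": "servo_tool", "arguments": {"deltas": [[0.005,-0.028,0.1,0],[0.005,-0.028,0.22,0],[0.005,-0.028,0.34,0],[0.005,-0.028,0.43,0],[0.005,-0.028,0.43,0],[0.005,-0.028,0.43,0]]}}

```text
time_s: 20.17
position: [0.552, 0.0098, 0.0265]
eef_rot: [3.111, 0.436, 0.002]
ft_force: [-0.8, 1.0, 0.8]
opening: 0.0853
```

{"name": "servo_tool", "arguments": {"deltas": [[0,0,0,0],[0,0,0,0],[0,0,0,0],[0,0,0,0],[0,0,0,0],[0,0,0,0],[0,0,0,0],[0,0,0,0]], "gripper": 0, "newtons": 30}}

```text
time_s: 20.83
position: [0.5525, 0.0102, 0.0272]
eef_rot: [-3.111, -0.437, -0.005]
ft_force: [-1.2, 0.1, 6.8]
opening: 0.0595
```

{"name": "servo_tool", "arguments": {"deltas": [[0,0,-0.1,0],[0,0,-0.25,0],[0,0,-0.45,0],[0,0,-0.65,0],[0,0,-0.87,0],[0,0,-0.87,0],[0,0,-0.87,0]]}}

```text
time_s: 21.42
position: [0.5529, 0.0103, 0.2027]
eef_rot: [-3.11, -0.437, -0.01]
ft_force: [-0.2, -0.1, -3.5]
opening: 0.0595
```

```bash
python3 -c "
from h import *
weigh(3)
weigh(24)
go(.60,.34,.2,-3)
"
```

```text
F [-0.717  0.45  -4.165] sd [0.49 0.03 0.12]
F [ 0.068 -0.063 -2.699] sd [0.42 0.62 0.39]
t 22.77 p [0.5512 0.0102 0.1993] x [ 0.961  0.276 -0.   ] y [ 0.276 -0.961 -0.   ] z [-0.  0. -1.] F [-0.07 -0.16 -3.19] op 0.0594
delta [ 0.6891 -1.5177 -0.0035] turn 0.2111
```

```bash
python3 -c "
from h import *
go(.567,-.19,.2,-1.3)
"
```

```text
t 22.77 p [0.5512 0.0102 0.1993] x [ 0.961  0.276 -0.   ] y [ 0.276 -0.961 -0.   ] z [-0.  0. -1.] F [-0.07 -0.16 -3.19] op 0.0594
delta [-0.2001  0.9842 -0.0035] turn 0.1923
```

{"name": "servo_tool", "arguments": {"deltas": [[-0.03,0.15,0,0],[-0.06,0.32,0,0.05],[-0.1,0.5,0,0.1],[-0.14,0.68,0,0.15],[-0.18,0.86,0,0.19],[-0.2,0.984,0,0.192],[-0.2,0.984,0,0.192],[-0.2,0.984,0,0.192]]}}

```text
time_s: 23.43
position: [0.5666, -0.1921, 0.1993]
eef_rot: [3.141, -0.04, -0.0]
ft_force: [-0.1, 1.0, -3.1]
opening: 0.0592
```

```bash
python3 -c "
from h import *
cams.get_image('top')
go(.567,-.19,.0475,-1.3)
"
```

```text
t 23.48 p [ 0.5669 -0.1901  0.1991] x [ 1.    -0.023 -0.   ] y [-0.023 -1.    -0.   ] z [-0.  0. -1.] F [ 0.22  0.96 -2.6 ] op 0.0592
delta [7.000e-04 0.000e+00 7.579e-01] turn -0.0002
```

{"name": "servo_tool", "arguments": {"deltas": [[0,0,0.1,0],[0,0,0.25,0],[0,0,0.42,0],[0,0,0.55,0],[0,0,0.65,0],[0,0,0.71,0],[0,0,0.75,0],[0,0,0.758,0],[0,0,0.758,0]]}}

```text
time_s: 24.23
position: [0.5676, -0.1896, 0.0482]
eef_rot: [-3.141, 0.034, -0.001]
ft_force: [0.4, -0.0, -2.9]
opening: 0.0597
```

{"name": "servo_tool", "arguments": {"deltas": [[0,0,0,0],[0,0,0,0],[0,0,0,0],[0,0,0,0],[0,0,0,0],[0,0,0,0]], "gripper": 90}}

```text
time_s: 24.73
position: [0.5672, -0.19, 0.048]
eef_rot: [3.141, -0.035, 0.001]
ft_force: [-0.1, 0.5, 0.0]
opening: 0.0771
```

{"name": "servo_tool", "arguments": {"deltas": [[0,0,-0.1,0],[0,0,-0.25,0],[0,0,-0.4,0],[0,0,-0.6,0],[0,0,-0.77,0],[0,0,-0.77,0],[0,0,-0.77,0]]}}

```text
time_s: 25.32
position: [0.5682, -0.1905, 0.2039]
eef_rot: [3.141, -0.035, 0.007]
ft_force: [0.1, 0.6, -0.9]
opening: 0.0768
```

```bash
python3 -c "
from h import *
d=snap('side','t10.png',(240,560,200,440),2)
d=snap('top','t10b.png',(200,500,60,300),2)
weigh(14)
go(.57,-.055,.11,45)"
```

```text
F [0.041 0.02  0.011] sd [0.57 0.44 0.37]
t 26.12 p [ 0.567  -0.19    0.2017] x [ 1.    -0.022  0.   ] y [-0.022 -1.    -0.   ] z [ 0.  0. -1.] F [ 0.37  1.07 -0.21] op 0.0772
delta [-2.000e-04 -6.749e-01  4.584e-01] turn -0.5142
```

View pics/t10.png

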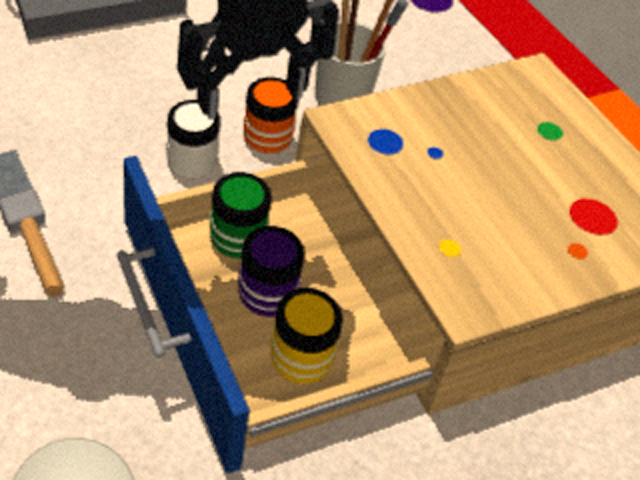

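View pics/t10b.png

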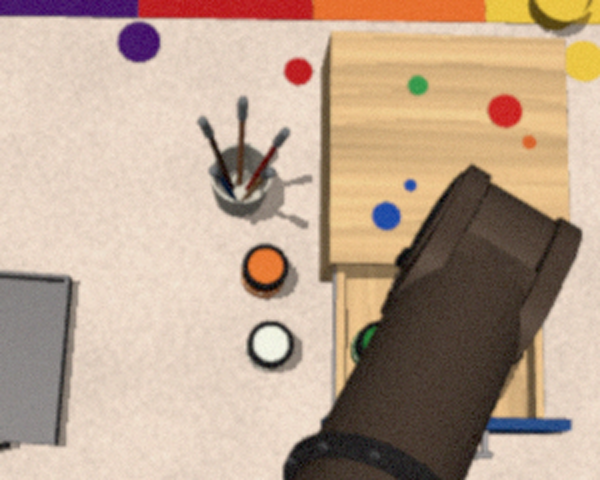

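The yellow, violet and green jars all stand upright in the drawer in one row. White is next.

{"name": "servo_tool", "arguments": {"deltas": [[0,-0.15,0,-0.07],[0,-0.3,0,-0.14],[0,-0.45,0,-0.21],[0,-0.6,0,-0.28],[0,-0.675,0,-0.35],[0,-0.675,0,-0.42],[0,-0.675,0.1,-0.49],[0,-0.675,0.25,-0.514],[0,-0.675,0.45,-0.514],[0,-0.675,0.455,-0.514]], "gripper": 100}}

```text
time_s: 26.95
position: [0.5661, -0.0543, 0.1052]
eef_rot: [-2.899, -1.201, 0.013]
ft_force: [-1.5, 0.5, 0.0]
opening: 0.0858
```

```bash
python3 -c "
from h import *
cams.get_image('top')
go(.570,-.0545,.026,45)"
```

```text
t 27.0 p [ 0.5673 -0.0547  0.1079] x [ 0.708  0.707 -0.005] y [ 0.707 -0.708 -0.005] z [-0.007 -0.    -1.   ] F [-0.01 -0.99 -0.14] op 0.0854
delta [0.0125 0.0107 0.4096] turn -0.0005
```

{"name": "servo_tool", "arguments": {"deltas": [[0.01,0.01,0.1,0],[0.01,0.01,0.22,0],[0.01,0.01,0.34,0],[0.01,0.01,0.415,0],[0.01,0.01,0.415,0],[0.01,0.01,0.415,0]]}}

```text
time_s: 27.5
position: [0.5737, -0.0552, 0.0291]
eef_rot: [2.903, 1.201, 0.001]
ft_force: [-0.2, -0.9, 1.0]
opening: 0.0855
```

{"name": "servo_tool", "arguments": {"deltas": [[0,0,0,0],[0,0,0,0],[0,0,0,0],[0,0,0,0],[0,0,0,0],[0,0,0,0],[0,0,0,0],[0,0,0,0]], "gripper": 0, "newtons": 30}}

```text
time_s: 28.17
position: [0.5741, -0.0552, 0.0297]
eef_rot: [2.902, 1.201, 0.004]
ft_force: [-1.0, -0.3, 8.5]
opening: 0.0595
```

{"name": "servo_tool", "arguments": {"deltas": [[0,0,-0.1,0],[0,0,-0.25,0],[0,0,-0.45,0],[0,0,-0.65,0],[0,0,-0.87,0],[0,0,-0.87,0],[0,0,-0.87,0]]}}

```text
time_s: 28.75
position: [0.5747, -0.0553, 0.2055]
eef_rot: [2.901, 1.201, 0.01]
ft_force: [-0.1, 0.5, -2.6]
opening: 0.0594
```

```bash
python3 -c "
from h import *
weigh(3)
weigh(24)
go(.60,.29,.2,3)
"
```

```text
F [-0.42   0.366 -1.686] sd [0.19 0.45 0.5 ]
F [ 0.053  0.173 -1.147] sd [0.46 0.48 0.42]
t 30.1 p [ 0.5729 -0.055   0.2017] x [0.707 0.707 0.   ] y [ 0.707 -0.707 -0.   ] z [ 0.  0. -1.] F [ 0.91  0.76 -0.65] op 0.0592
delta [ 1.3153 -1.1241  0.0087] turn 0.4665
```

{"name": "servo_tool", "arguments": {"deltas": [[0.17,-0.15,0,0],[0.33,-0.29,0,-0.07],[0.5,-0.43,0,-0.14],[0.66,-0.57,0,-0.21],[0.82,-0.71,0,-0.28],[0.96,-0.84,0,-0.35],[1,-0.9,0,-0.42],[1,-0.9,0,-0.463],[1,-0.9,0,-0.463]]}}

```text
time_s: 30.85
position: [0.5866, 0.2158, 0.2014]
eef_rot: [-2.278, -2.163, 0.0]
ft_force: [0.3, -0.4, -0.6]
opening: 0.0593
```

```bash
python3 -c "
from h import *
weigh(6)
go(.60,.2915,.036,86.7)
"
```

```text
F [-0.181 -0.313 -1.259] sd [0.52 0.3  0.3 ]
t 31.15 p [0.5874 0.2124 0.2018] x [ 0.062  0.998 -0.   ] y [ 0.998 -0.062  0.   ] z [ 0. -0. -1.] F [-0.08 -0.39 -1.38] op 0.0598
delta [0.3988 0.0385 0.8291] turn -0.0026
```

{"name": "servo_tool", "arguments": {"deltas": [[0.15,0.02,0,0],[0.3,0.03,0.05,0],[0.4,0.04,0.2,0],[0.4,0.04,0.37,0],[0.4,0.04,0.53,0],[0.4,0.04,0.67,0],[0.4,0.04,0.76,0],[0.4,0.04,0.81,0],[0.4,0.04,0.83,0],[0.4,0.04,0.83,0],[0.4,0.04,0.83,0]]}}

```text
time_s: 32.07
position: [0.6007, 0.293, 0.0368]
eef_rot: [2.286, 2.154, 0.003]
ft_force: [-0.4, -1.3, -1.8]
opening: 0.0594
```

{"name": "servo_tool", "arguments": {"deltas": [[0,0,0,0],[0,0,0,0],[0,0,0,0],[0,0,0,0],[0,0,0,0],[0,0,0,0]], "gripper": 90}}

```text
time_s: 32.57
position: [0.5998, 0.2931, 0.0358]
eef_rot: [2.285, 2.156, 0.0]
ft_force: [0.4, -1.1, 0.4]
opening: 0.0771
```

{"name": "servo_tool", "arguments": {"deltas": [[0,0,-0.1,0],[0,0,-0.25,0],[0,0,-0.4,0],[0,0,-0.6,0],[0,0,-0.83,0],[0,0,-0.83,0],[0,0,-0.83,0]]}}

```text
time_s: 33.15
position: [0.6017, 0.2939, 0.2057]
eef_rot: [2.284, 2.154, 0.011]
ft_force: [-0.4, 0.2, 0.1]
opening: 0.0767
```

```bash
python3 -c "
from h import *
d=snap('side','t11.png',(200,520,120,360),2)
d=snap('top','t11b.png',(140,500,60,360),2)
go(.668,-.05,.11,10)"
```

```text
t 33.25 p [0.5995 0.2931 0.2015] x [0.058 0.998 0.   ] y [ 0.998 -0.058 -0.   ] z [-0.  0. -1.] F [-0.8   0.22 -0.6 ] op 0.0769
delta [-1.6926  0.442   0.4571] turn 0.8518
```

View pics/t11.png

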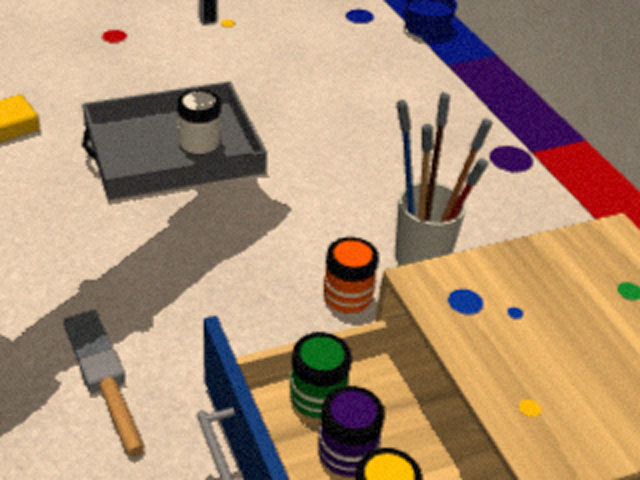

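View pics/t11b.png

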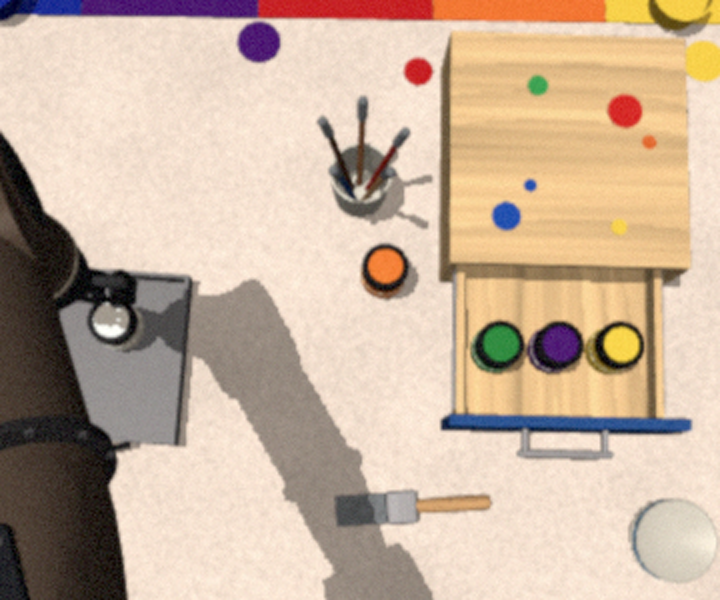

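```bash
python3 -c "
from h import *
d=cams.get_image('top')
for u,v in ((301,122),(321,112),(341,127)): print([ray(d,u,v,z)[:2].round(3) for z in (.2,.23)])
print('pot rim', [ray(d,u,v,.09)[:2].round(3) for u,v in((305,150),(335,150),(320,135),(319,168))])
print('orange',ray(d,332.7,194,.07))
go(.668,-.05,.2,30)"
```

```text
[array([0.805, 0.029]), array([0.794, 0.028])]
[array([ 0.83 , -0.017]), array([ 0.818, -0.016])]
[array([ 0.794, -0.063]), array([ 0.783, -0.061])]
pot rim [array([0.774, 0.02 ]), array([ 0.774, -0.056]), array([ 0.813, -0.018]), array([ 0.728, -0.015])]
orange [ 0.66548271 -0.05046238  0.07      ]
t 33.3 p [0.599  0.2928 0.2005] x [ 0.058  0.998 -0.001] y [ 0.998 -0.058 -0.002] z [-0.002 -0.001 -1.   ] F [-0.79 -0.07  0.28] op 0.0768
delta [-1.6912  0.4443  0.0033] turn 0.6295
```

{"name": "servo_tool", "arguments": {"deltas": [[-0.17,0.04,0,0],[-0.34,0.09,0,0],[-0.51,0.13,0,0.05],[-0.68,0.18,0,0.1],[-0.85,0.22,0,0.15],[-1,0.26,0,0.185],[-1,0.26,0,0.185]], "gripper": 100}}

```text
time_s: 33.88
position: [0.6402, 0.0807, 0.2003]
eef_rot: [2.582, 1.783, -0.007]
ft_force: [-0.1, -0.5, 0.7]
opening: 0.0854
```

```bash
python3 -c "
from h import *
weigh(10)
go(.668,-.05,.11,70)"
```

```text
F [-0.158  0.336  0.131] sd [0.58 0.72 0.5 ]
t 34.38 p [0.6398 0.0913 0.2016] x [0.341 0.94  0.   ] y [ 0.94  -0.341 -0.   ] z [-0.  0. -1.] F [-0.79 -1.11  0.34] op 0.0852
delta [-0.6164  0.3734  0.4577] turn 0.0009
```

{"name": "servo_tool", "arguments": {"deltas": [[-0.15,0.09,0,0],[-0.3,0.18,0,0],[-0.45,0.27,0,0],[-0.615,0.372,0,0],[-0.615,0.372,0.1,0],[-0.615,0.372,0.25,0],[-0.615,0.372,0.4,0],[-0.615,0.372,0.457,0],[-0.615,0.372,0.457,0]]}}

```text
time_s: 35.13
position: [0.6657, -0.0499, 0.1072]
eef_rot: [-2.57, -1.801, 0.007]
ft_force: [-0.1, 0.0, -0.7]
opening: 0.0851
```

```bash
python3 -c "
from h import *
d=snap('side','t12.png',(300,500,140,290),4)
go(.668,-.05,.026,70)"
```

```text
t 35.18 p [ 0.6671 -0.0502  0.1095] x [ 0.341  0.94  -0.001] y [ 0.94  -0.341 -0.002] z [-0.002  0.    -1.   ] F [0.62 0.41 0.38] op 0.0852
delta [0.0027 0.0047 0.4177] turn 0.0004
```

View pics/t12.png

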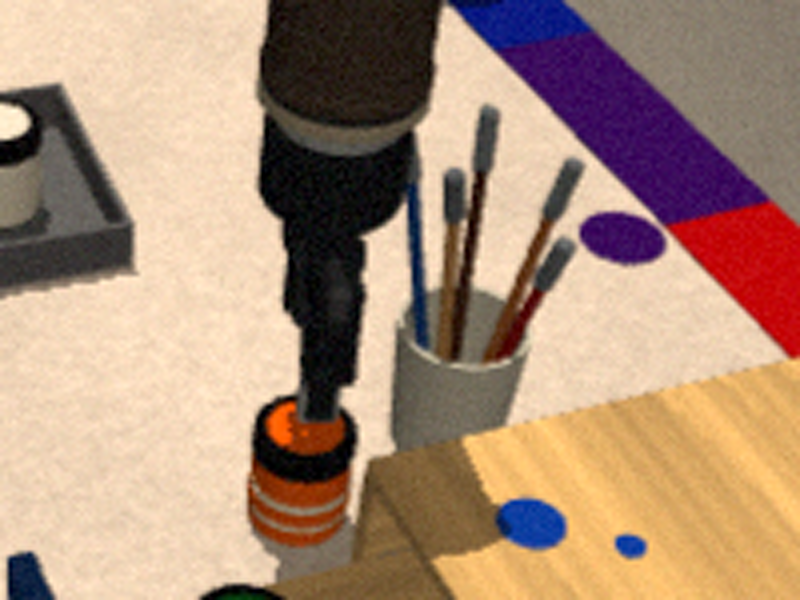

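{"name": "servo_tool", "arguments": {"deltas": [[0,0.005,0.1,0],[0,0.005,0.22,0],[0,0.005,0.34,0],[0,0.005,0.41,0],[0,0.005,0.415,0],[0,0.005,0.415,0]]}}

```text
time_s: 35.68
position: [0.6693, -0.0509, 0.0282]
eef_rot: [2.573, 1.802, 0.001]
ft_force: [1.3, 0.3, 0.3]
opening: 0.0857
```

{"name": "servo_tool", "arguments": {"deltas": [[0,0,0,0],[0,0,0,0],[0,0,0,0],[0,0,0,0],[0,0,0,0],[0,0,0,0],[0,0,0,0],[0,0,0,0]], "gripper": 0, "newtons": 30}}

```text
time_s: 36.35
position: [0.6701, -0.051, 0.0293]
eef_rot: [2.572, 1.801, 0.004]
ft_force: [-1.0, -0.4, 6.5]
opening: 0.0596
```

{"name": "servo_tool", "arguments": {"deltas": [[0,0,-0.1,0],[0,0,-0.25,0],[0,0,-0.45,0],[0,0,-0.65,0],[0,0,-0.87,0],[0,0,-0.87,0],[0,0,-0.87,0]]}}

```text
time_s: 36.93
position: [0.6707, -0.0514, 0.2057]
eef_rot: [2.57, 1.799, 0.01]
ft_force: [-0.3, -0.1, -2.6]
opening: 0.0598
```

```bash
python3 -c "
from h import *
weigh(3)
weigh(24)
d=snap('side','t13.png')
go(.515,.297,.2,86.7)
"
```

```text
F [-0.193  0.177 -2.338] sd [0.47 0.43 0.66]
F [ 0.132  0.094 -1.538] sd [0.53 0.43 0.56]
t 38.33 p [ 0.6688 -0.051   0.2013] x [0.342 0.94  0.   ] y [ 0.94  -0.342  0.   ] z [ 0.  0. -1.] F [-0.41 -0.48 -0.95] op 0.0596
delta [ 1.372  -1.3175  0.0066] turn -0.1855
```

View pics/t13.png

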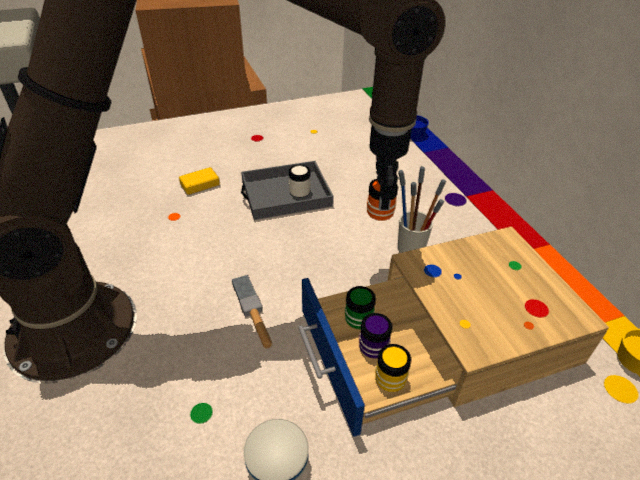

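```bash
python3 -c "
from h import *
weigh(50)
"
```

```text
F [-0.018 -0.004 -1.691] sd [0.51 0.52 0.45]
```

{"name": "servo_tool", "arguments": {"deltas": [[0.14,-0.13,0,0],[0.28,-0.27,0,0],[0.42,-0.41,0,-0.05],[0.56,-0.55,0,-0.1],[0.7,-0.68,0,-0.15],[0.84,-0.82,0,-0.185],[1,-0.96,0,-0.185],[1,-0.96,0,-0.185],[1,-0.96,0,-0.185]]}}

```text
time_s: 41.58
position: [0.5553, 0.2065, 0.2014]
eef_rot: [-2.278, -2.162, -0.001]
ft_force: [0.5, -1.2, -1.3]
opening: 0.0592
```

```bash
python3 -c "
from h import *
weigh(4)
go(.515,.296,.036,86.7)
"
```

```text
F [ 0.431 -0.718 -1.835] sd [0.46 0.36 0.69]
t 41.78 p [0.5575 0.2009 0.2014] x [ 0.061  0.998 -0.001] y [ 0.998 -0.061  0.001] z [ 0.    -0.001 -1.   ] F [-0.1  -0.48 -2.32] op 0.0595
delta [ 0.4623 -0.2413  0.8266] turn -0.0021
```

{"name": "servo_tool", "arguments": {"deltas": [[0.15,-0.08,0,0],[0.3,-0.16,0.0,0],[0.46,-0.24,0.1,0],[0.46,-0.24,0.27,0],[0.46,-0.24,0.45,0],[0.46,-0.24,0.6,0],[0.46,-0.24,0.74,0],[0.46,-0.24,0.81,0],[0.46,-0.24,0.828,0],[0.46,-0.24,0.828,0],[0.46,-0.24,0.828,0]]}}

```text
time_s: 42.7
position: [0.5152, 0.2959, 0.0357]
eef_rot: [2.288, 2.152, -0.0]
ft_force: [-0.4, 1.3, -1.2]
opening: 0.0592
```

{"name": "servo_tool", "arguments": {"deltas": [[0,0,0,0],[0,0,0,0],[0,0,0,0],[0,0,0,0],[0,0,0,0],[0,0,0,0]], "gripper": 90}}

```text
time_s: 43.2
position: [0.5143, 0.2974, 0.0359]
eef_rot: [2.285, 2.156, 0.0]
ft_force: [-0.3, 0.2, -0.1]
opening: 0.0768
```

{"name": "servo_tool", "arguments": {"deltas": [[0,0,-0.1,0],[0,0,-0.25,0],[0,0,-0.4,0],[0,0,-0.6,0],[0,0,-0.83,0],[0,0,-0.83,0],[0,0,-0.83,0]]}}

```text
time_s: 43.78
position: [0.5159, 0.2983, 0.2052]
eef_rot: [2.285, 2.155, 0.01]
ft_force: [0.8, 0.8, -0.9]
opening: 0.0767
```

```bash
python3 -c "
from h import *
d=snap('side','t14.png',(200,520,120,360),2)
go(.36,-.27,.2,-1.3)"
```

```text
t 43.83 p [0.5147 0.2977 0.2029] x [0.058 0.998 0.002] y [ 0.998 -0.058  0.002] z [ 0.002  0.002 -1.   ] F [ 1.05  0.26 -0.01] op 0.0766
delta [-2.8788 -0.6068  0.0077] turn 0.9774
```

View pics/t14.png

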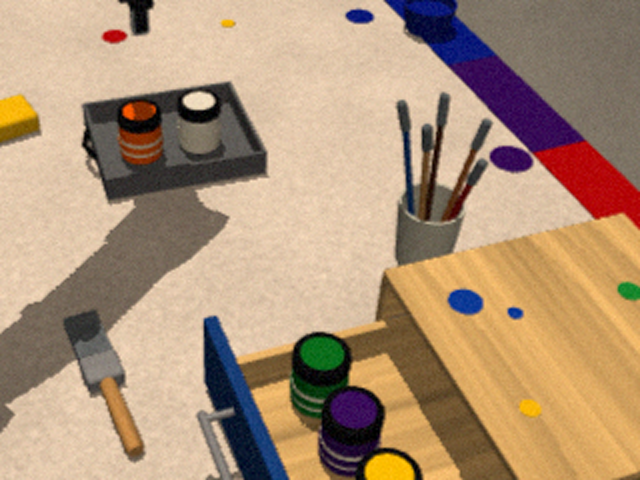

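{"name": "servo_tool", "arguments": {"deltas": [[-0.17,-0.02,0,0],[-0.34,-0.06,0,0],[-0.51,-0.1,0,0],[-0.68,-0.15,0,0],[-0.85,-0.18,0,0],[-1,-0.22,0,0],[-1,-0.22,0,0]], "gripper": 0}}

```text
time_s: 44.42
position: [0.4556, 0.0936, 0.2001]
eef_rot: [-2.292, -2.147, 0.008]
ft_force: [-0.6, 0.2, -0.2]
opening: 0.0
```

{"name": "servo_tool", "arguments": {"deltas": [[-0.17,-0.02,0,-0.01],[-0.34,-0.06,0,-0.02],[-0.51,-0.1,0,-0.02],[-0.68,-0.15,0,-0.02],[-0.85,-0.18,0,-0.02],[-1,-0.22,0,-0.02],[-1,-0.22,0,-0.02]]}}

```text
time_s: 45.0
position: [0.4, -0.102, 0.2006]
eef_rot: [-2.258, -2.182, 0.005]
ft_force: [-0.4, -0.6, 0.6]
opening: 0.0002
```

```bash
python3 -c "
from h import *
d=snap('top','t15.png',(350,500,200,320),4)
go(.385,-.272,.2,88.7)"
```

```text
t 45.05 p [ 0.4011 -0.0993  0.2006] x [ 0.032  0.999 -0.001] y [ 0.999 -0.032 -0.002] z [-0.002 -0.    -1.   ] F [-0.26  0.86 -0.49] op 0.0001
delta [-0.8657 -0.0524  0.0037] turn -0.0062
```

View pics/t15.png

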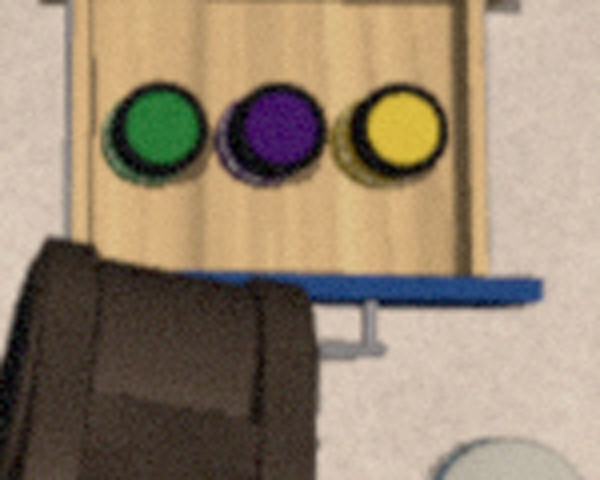

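{"name": "servo_tool", "arguments": {"deltas": [[-0.15,-0.01,0,0],[-0.3,-0.02,0,0],[-0.45,-0.03,0,0],[-0.6,-0.04,0,0],[-0.75,-0.05,0,0],[-0.865,-0.053,0,0],[-0.865,-0.053,0.15,0],[-0.865,-0.053,0.35,0],[-0.865,-0.053,0.53,0],[-0.865,-0.053,0.67,0],[-0.865,-0.053,0.67,0],[-0.865,-0.053,0.67,0]]}}

```text
time_s: 46.05
position: [0.3867, -0.2683, 0.0664]
eef_rot: [-2.247, -2.189, 0.003]
ft_force: [1.7, -0.8, 0.3]
opening: 0.0004
```

```bash
python3 -c "
from h import *
d=snap('side','t16.png',(200,520,200,440),2)
go(.60,-.275,.065,88.7)"
```

```text
t 46.1 p [ 0.3878 -0.2691  0.0678] x [0.027 1.    0.001] y [ 1.    -0.027 -0.001] z [-0.001  0.001 -1.   ] F [ 0.22 -0.41  0.77] op 0.0001
delta [-0.0013  1.0613  0.0124] turn -0.0025
```

View pics/t16.png

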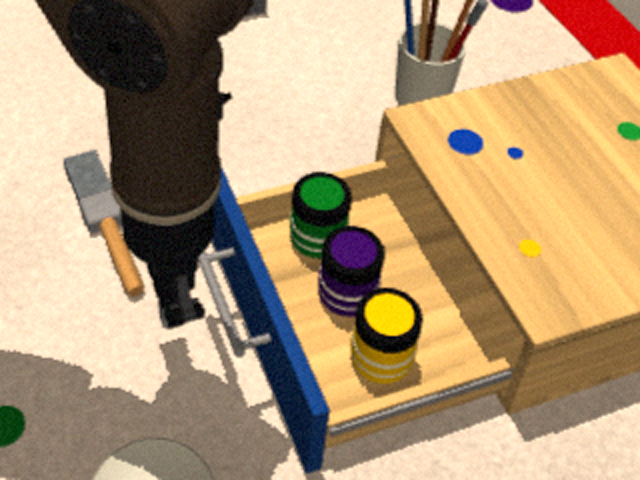

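{"name": "servo_tool", "arguments": {"deltas": [[0,0.03,0.01,0],[0,0.06,0.01,0],[0,0.09,0.01,0],[0,0.12,0.01,0],[0,0.15,0.01,0],[0,0.18,0.01,0],[0,0.21,0.01,0],[0,0.24,0.01,0],[0,0.28,0.01,0],[0,0.32,0.01,0],[0,0.36,0.01,0],[0,0.4,0.01,0],[0,0.44,0.01,0],[0,0.48,0.01,0],[0,0.52,0.01,0],[0,0.56,0.01,0],[0,0.6,0.01,0],[0,0.64,0.01,0],[0,0.67,0.01,0],[0,0.7,0.01,0]]}}

```text
time_s: 47.77
position: [0.5284, -0.2734, 0.0656]
eef_rot: [2.251, 2.191, 0.0]
ft_force: [-2.2, 1.4, 0.7]
opening: -0.0004
```

```bash
python3 -c "
from h import *
weigh(4)
d=snap('side','t17.png',(200,520,200,440),2)
go(.60,-.275,.065,88.7)"
```

```text
F [ 0.282 -0.049  0.148] sd [0.94 0.52 0.7 ]
t 48.02 p [ 0.5276 -0.2737  0.0658] x [ 0.027  1.    -0.   ] y [ 1.    -0.027  0.   ] z [ 0. -0. -1.] F [ 0.38 -0.1  -0.65] op -0.0001
delta [0.0036 0.362  0.0041] turn -0.003
```

View pics/t17.png

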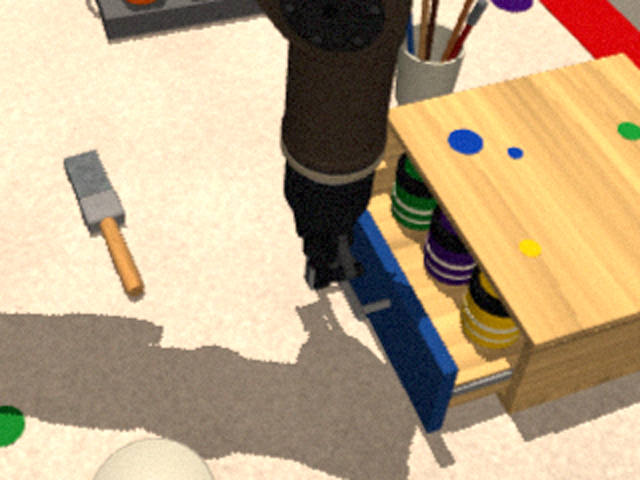

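{"name": "servo_tool", "arguments": {"deltas": [[0,0.03,0,0],[0,0.06,0,0],[0,0.09,0,0],[0,0.12,0,0],[0,0.15,0,0],[0,0.18,0,0],[0,0.21,0,0],[0,0.24,0,0],[0,0.27,0,0],[0,0.29,0,0],[0,0.31,0,0],[0,0.32,0,0],[0,0.33,0,0],[0,0.34,0,0],[0,0.35,0,0]]}}

```text
time_s: 49.27
position: [0.5984, -0.2749, 0.0658]
eef_rot: [2.25, 2.191, 0.001]
ft_force: [0.2, -0.4, 0.2]
opening: -0.0005
```

```bash
python3 -c "
from h import *
weigh(4)
d=snap('side','t18.png',(200,520,200,440),2)
go(.605,-.275,.065,88.7)"
```

```text
F [ 0.052  0.326 -0.235] sd [0.4  0.52 0.46]
t 49.52 p [ 0.5977 -0.2752  0.0657] x [0.027 1.    0.   ] y [ 1.    -0.027  0.   ] z [ 0.  0. -1.] F [-0.54  0.12  0.05] op 0.0001
delta [0.0019 0.0367 0.0035] turn -0.0028
```

View pics/t18.png

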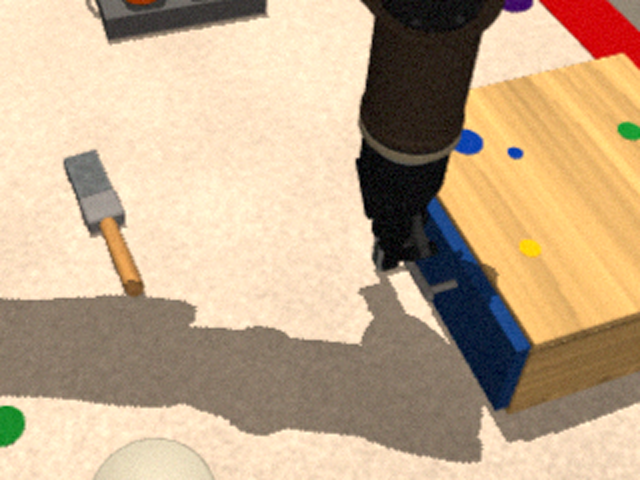

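{"name": "servo_tool", "arguments": {"deltas": [[0,0.01,0,0],[0,0.02,0,0],[0,0.03,0,0],[0,0.04,0,0]]}}

```text
time_s: 49.85
position: [0.6009, -0.2755, 0.0652]
eef_rot: [-2.248, -2.184, 0.007]
ft_force: [-22.3, 2.5, 13.2]
opening: -0.0
```

```bash
python3 -c "
from h import *
weigh(4);st()"
```

```text
F [-16.295   2.303  10.022] sd [0.27 0.43 0.59]
t 50.05 p [ 0.6007 -0.2756  0.065 ] x [0.029 1.    0.002] y [ 1.    -0.029 -0.008] z [-0.008  0.002 -1.   ] F [-16.55   2.23   9.9 ] op -0.0001
```

Firm contact at the stop (16 N at x=0.6007), so the drawer is seated. I'll back away and check that it stays home.

{"name": "servo_tool", "arguments": {"deltas": [[0,-0.08,0,0],[0,-0.2,0,0],[0,-0.35,0,0],[0,-0.5,0,0],[0,-0.6,-0.1,0],[0,-0.7,-0.3,0],[0,-0.8,-0.5,0],[0,-0.8,-0.7,0],[0,-0.8,-0.9,0],[0,-0.8,-0.9,0]]}}

```text
time_s: 50.88
position: [0.4482, -0.2736, 0.2533]
eef_rot: [2.246, 2.182, 0.008]
ft_force: [1.9, -1.4, 0.8]
opening: -0.0001
```

{"name": "servo_tool", "arguments": {"deltas": [[0.18,0,0,0],[0.36,0,0,0],[0.54,0,0,0],[0.72,0,0,0],[0.9,0,0,0],[1,0,0,0],[1,0,0,0],[1,0,0,0]]}}

```text
time_s: 51.55
position: [0.4513, -0.0702, 0.2459]
eef_rot: [2.248, 2.194, 0.001]
ft_force: [0.4, -0.8, -0.1]
opening: -0.0002
```

```bash
python3 -c "
from h import *
d=snap('side','t19.png')
d=snap('top','t19b.png')
im=cv2.cvtColor(d['img'],cv2.COLOR_RGB2HSV)
m=cv2.inRange(im,(100,120,30),(125,255,255)); m[:185]=0;m[215:]=0;m[:,:355]=0;m[:,495:]=0
pts=cv2.findNonZero(m)[:,0]
for c in (395,425,455,480):
    v=pts[abs(pts[:,0]-c)<=3][:,1]; print(c,v.min(),v.max(),[ray(d,c,q,.11)[:2].round(4) for q in (v.min(),v.max())])
st()"
```

```text
395 193 203 [array([ 0.6597, -0.202 ]), array([ 0.6347, -0.2014])]
425 194 203 [array([ 0.6575, -0.2764]), array([ 0.6349, -0.2757])]
455 195 206 [array([ 0.6553, -0.3511]), array([ 0.6277, -0.35  ])]
480 195 200 [array([ 0.6556, -0.4136]), array([ 0.643, -0.413])]
t 51.65 p [ 0.4512 -0.0722  0.2459] x [ 0.028  1.    -0.   ] y [ 1.    -0.028  0.   ] z [ 0. -0. -1.] F [ 0.01  0.3  -0.23] op -0.0001
```

View pics/t19.png

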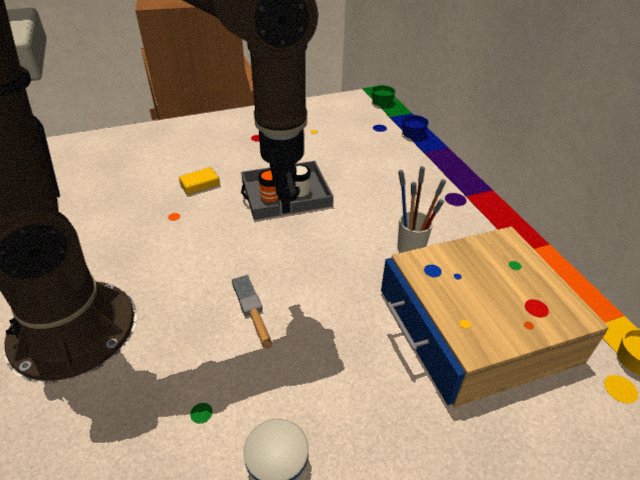

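View pics/t19b.png

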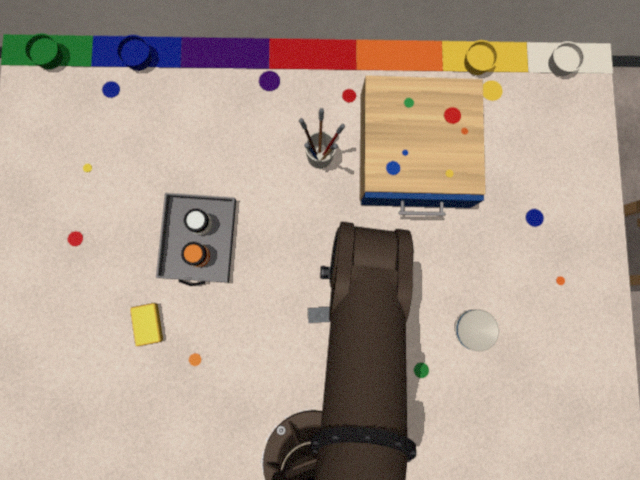

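```bash
python3 -c "
from h import *
print(ticket.hand_in())"
```

```text
the job is handed in; nothing more can be done
None
```

I sorted all five jars that were present (there was no red one), pushed the drawer home past its catch, and handed the job in at about 52 s.

| Jar | Weighed | Placed in |
|---|---|---|
| Yellow | about 190 g | drawer |
| Violet | about 195 g | drawer |
| Green | about 275 g | drawer |
| White | about 117 g | tray |
| Orange | about 167 g | tray |

**Weights:** Force readings were noisy, roughly ±10 g per jar even after averaging. Yellow and violet are close to the 200 g line, but the drawer is allowed for them either way. Orange's readings ranged from 157 to 172 g; it is within the half-full band, so the tray is allowed.

**Knock:** The green jar was knocked aside during the run, next to the white one. I located it again before picking it up.

**Last checks:** Pushing on the closed drawer met a firm stop at about 16 N. After I backed off, the pictures showed its front flush against the unit and no rebound. Both tray jars stand upright and the bystanders look unmoved. The three drawer jars were upright when last seen, partway through closing. They can't be seen now that it is shut.

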